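Sticker a board for drying on the grey beam, weighted on top

ROBOT

A 6-joint arm with a two-finger parallel gripper is mounted at the origin on a cart in front of the work surface, level with it; the furniture and walls round the work are solid. World frame = base frame: x ahead of the robot, y to its left, z up, the work surface at z = 0. Lengths are in mm, angles in rad, forces in N, time in s.
With the tool pointing down it reaches from about 350 to 975 mm from the base axis. Payload 17.4 kg.
Tool frame: the origin (TCP) lies at the very end of the fingers, on their centre line; the grasp point (between the pads) lies 19 mm behind it; z points along the fingers, y is the line along which they close (so a half turn about z gives the same grasp; the last joint's range is limited). The gripper opens to 85 mm and grips with 20 to 120 N. Pads are 22 mm wide; open, the fingers measure 114 mm over their backs; the gripper's body (76 mm by 85 mm) begins 54 mm behind the grasp point. The pads swing forward as they close: fully open they stand 13 mm farther back than shut.
Start: joints at [-1.168, 0.116, 1.442, -0, 1.584, -0.038], TCP at [287.989, -610.487, 204.303] pointing down, gripper open.
Joint ranges: [-2.83, 2.83], [-0.83, 2.19], [0.07, 2.5], [-1.14, 4.28], [0.01, 3], [-2.97, 2.97]. Speed limits (rad/s): [1.89, 1.89, 2.22, 3.14, 3.14, 3.14].

INTERFACE

Orientations are given as a unit quaternion [w, x, y, z].
In Python, from station import manip gives the robot as it stands. The module is installed in compiled form; this text tells all that it offers.
- The arm moves only by the tool apply_moves, never from a script. Its argument "rows" is a list of rows, each a list of 5 numbers: the shift along the tool's x, y, z in units of 0.1 m (1.0 is 0.1 m), then the turn about the tool's z in units of 4 degrees (1.0 is 4 degrees), then the finger opening in mm, from 0 to 85.4. A call has 1 to 12 rows; each row shifts and turns the commanded pose from where the row before left it, along the tool's axes as they then stand; what a row does not reach is not made up. A row lasts 1/12 s, in which the tool goes at most 41.7 mm and 7.16 degrees, less where a joint would pass 70% of its speed; a pose out of reach is approached as far as the arm can. A call with a number of a shift or a turn outside -1 to 1 is refused whole. A call with a gripper value outside its range is refused whole. The fingers move at their own pace and stop on an object; "force" is the grip in N (left out, the last holds). Time passes only in rows, so rows that do not move let the fingers close. It gives the time, the measured TCP pose, the force, the opening and the grip force at its end, in the units of the state.
- manip.state(): the state, without advancing time (a new reading comes with each control period).
- manip.read_camera(name): name is "scene" or "top"; returns the picture (400x640x3 uint8, blue, green, red); there is no depth.
- manip.get_calibration(name): a dict with "intrinsics" (3x3 intrinsics, pixels), "origin" and "attitude" of the camera in the world. Camera axes: x right, y down, z forward; pixel columns grow to the right and rows downward; lengths in mm; the calibration is good to about 2 mm. A picture is of the moment at which its call begins. get_calibration takes no time and is no camera call.
- manip.finish_job(): hands the job in; it is judged then, once.
Trained networks look in the newest picture that a camera, given by its name, has taken for a name from the list of things; names that differ only in an ending like _2 or _b are one class to them, and where a whole thing is asked for, a point or a joint stands for the part that bears it (a point fixed in the world has none). Each returns a list of dicts, best first, with "conf" (0 to 1); they miss things now and then, are a little off and sometimes report something else, mostly with a low value. They report only what shows in the picture. A call takes as long as a camera call.
- manip.look_for(camera, query): "location" ([x, y, z] in mm, in the coordinates of the camera as it stood for that picture, good to about 4 mm: the middle of the surface that is visible of it).
- manip.masks_of(camera, query): "pixels" (400x640 bool, what is visible of it).
The state is a dict: "time_s": time; "q": joint angles; "joint_vel": joint speeds; "joint_efforts": joint torques, N m; "position": TCP position; "ee_rot": TCP orientation; "contact_force": force on the tool from outside, world axes, zero at the start; "ft_torque": the same for the moment, N m; "finger_gap": opening from 0.0 (shut) to 1.0 (fully open); "gripper_force": force on a finger pad.
Only numpy, scipy, OpenCV 4.12 (cv2) and the standard library are available. Lean on these libraries where they do the work, as an engineer would, in place of code of your own. Each camera call takes 0.05 s, during which the arm holds its last target. There are 200 camera calls.

TASK

Set the dark red board up to dry on the grey beam. Lay the two long thin strips flat and square across the beam, 8 cm apart from centre to centre, one either side of the beam's middle and overhanging it evenly front and back, with the pale strip towards the end of the beam nearer the wax tin and the dark red strip towards the other end; then lay the board lengthwise along the beam on both strips, centred over the middle of the beam, and last set the knotted block flat on the middle of the board, lengthwise, as a weight. Leave the beam and everything else where it is, and let go of it all.

Things in the scene. Friction and masses are not known exactly. Their poses are not given: they have to be found in the camera images.
- beam: Grey planed timber beam lying on the planer, 70 x 370 x 53 mm, loose, about 0.95 kg. Origin: centre of its underside. y runs along its length, x across it, z up; its top face is at z = 53 mm.
- pale_strip: Pale (light yellow) long thin wooden strip, 25 x 160 x 11 mm, lying flat. Origin: centre of its underside; y along its length, x across its width, z up.
- dark_strip: Dark red-brown long thin wooden strip, 25 x 160 x 12 mm, lying flat. Origin: centre of its underside; y along its length, x across its width, z up.
- board: Dark red-brown flat board, 50 x 110 x 28 mm, lying flat. Origin: centre of its underside; y along its length, x across its width, z up.
- knot_block: Light wooden block of square section with a dark round knot in its upper face, 45 x 100 x 45 mm, lying on its side. Origin: centre of its underside; y along its length, x across its width, z up. It is the weight.
- wax_tin: Round wax tin with a pale body and a yellow lid, 75 mm across, 33 mm high, standing beyond one end of the beam; which end (the +y or the -y end of the beam) varies and tells where the pale strip belongs. Origin: centre of its underside. Stays where it is.
- sanding_block: Brown cork sanding block, 51 x 78 x 30 mm, beyond the other end of the beam. Origin: centre of its underside. Not part of the job, stays where it is.
- short_strip: Short thin golden wooden strip, 30 x 130 x 9 mm, shorter and wider than the two long strips, lying among them. Origin: centre of its underside; y along its length. Not part of the job, stays where it is.

How it is judged (in metres and radians):
On the way, in this order (a step that is already met when the one before it is completed fails the run):
1. both strips lie across the beam, the pale one on the tin's side, released (x of pale_strip in the frame of beam between -0.015 and 0.015 m and z of pale_strip in the frame of beam between 0.05 and 0.056 m and contact force between each of pale_strip, dark_strip and the fingers below 0.05 N and angle between the y axis of each of pale_strip, dark_strip and the x axis of beam, either way round below 0.2 rad and angle between each of pale_strip, dark_strip's own z axis and vertical below 0.08 rad and x of dark_strip in the frame of beam between -0.015 and 0.015 m and z of dark_strip in the frame of beam between 0.05 and 0.056 m and ((y of wax_tin in the frame of beam above 0 m and y of pale_strip in the frame of beam between 0.026 and 0.054 m) or (y of wax_tin in the frame of beam below 0 m and y of pale_strip in the frame of beam between -0.054 and -0.026 m)) and ((y of wax_tin in the frame of beam above 0 m and y of dark_strip in the frame of beam between -0.054 and -0.026 m) or (y of wax_tin in the frame of beam below 0 m and y of dark_strip in the frame of beam between 0.026 and 0.054 m))), for 0.2 s.
2. the board lies along the beam on both strips, released (all of step 1 and x of board in the frame of beam between -0.015 and 0.015 m and y of board in the frame of beam between -0.015 and 0.015 m and z of board in the frame of beam between 0.0605 and 0.0685 m and contact force between board and the fingers below 0.05 N and angle between the y axis of board and the y axis of beam, either way round below 0.2 rad and angle between board's own z axis and vertical below 0.08 rad), for 0.2 s.
At the end, for the whole second after the job is handed in: Strips flat and square (0.2 rad) across the beam, 40 mm (+-14) either side of its middle, centred within 15 mm, pale one on the tin's side; board on both along the beam (0.2 rad, 15 mm of its middle); knotted block flat on it (0.25 rad, 17 mm); all released and at rest (all of step 2 and x of knot_block in the frame of beam between -0.017 and 0.017 m and y of knot_block in the frame of beam between -0.017 and 0.017 m and z of knot_block in the frame of beam between 0.0885 and 0.0965 m and contact force between knot_block and the fingers below 0.05 N and angle between the y axis of knot_block and the y axis of beam, either way round below 0.25 rad and angle between knot_block's own z axis and vertical below 0.08 rad and linear speed of each of pale_strip, dark_strip, board, knot_block, beam below 0.02 m/s and angular speed of each of pale_strip, dark_strip, board, knot_block, beam below 0.2 rad/s); the robot touches nothing.
It fails at once if the wax tin is moved more than 25 mm (distance of wax_tin from where it was at the start of the episode above 0.025 m).
It fails at once if the sanding block is moved more than 25 mm (distance of sanding_block from where it was at the start of the episode above 0.025 m).
It fails at once if the short strip is moved more than 25 mm (distance of short_strip from where it was at the start of the episode above 0.025 m).
It fails at once if the beam is shifted more than 25 mm (distance of beam from where it was at the start of the episode above 0.025 m).
It also fails if it takes over 109 s, if anything falls off the work surface, if the arm or the gripper's body presses on something with over 40 N, if the wrist force passes 120 N, or if a joint passes its speed limit or range.

## Working session

There is one attempt and no reset: what is moved stays moved. The work goes in short steps, Python scripts to look and compute and a tool call to move; the robot and the scene stay as the last step left them, time stands still between calls to the robot, and variables do not carry over. Pictures are saved under pics/ and viewed, at most 14 in all, crops included, and the job is handed in when it is done.

Besides the shell and the picture viewer there is one more tool, called after "Emit:" as name([rows], argument=value, ...), one row to a line, values as JSON. apply_moves: Moves the arm, as the interface text tells. Its arguments: {"type":"object","properties":{"rows":{"type":"array","items":{"type":"array","items":{"type":"number"}}},"force":{"type":"number"}},"required":["rows"]}

```bash
mkdir -p pics; cat > h.py <<'E'
import numpy as np, cv2
from station import manip
N=['beam','pale_strip','dark_strip','board','knot_block','wax_tin','sanding_block','short_strip']
H=dict(beam=53,pale_strip=11,dark_strip=12,board=28,knot_block=45,wax_tin=33,sanding_block=30,short_strip=9)
def cal(c):
    k=manip.get_calibration(c); R=np.array(k['attitude'],float)
    if R.size==4:
        from scipy.spatial.transform import Rotation as Ro
        R=Ro.from_quat(R.ravel()[[1,2,3,0]]).as_matrix()
    return np.array(k['intrinsics']),np.array(k['origin'],float),R
def world(c,uv,z):
    K,o,R=cal(c); uv=np.atleast_2d(uv).astype(float)
    d=(R@np.linalg.inv(K)@np.c_[uv,np.ones(len(uv))].T).T
    return (o+d*((z-o[2])/d[:,2])[:,None])
def find(c,n,z0=0,h=None):
    m=manip.masks_of(c,n); l=manip.look_for(c,n); K,o,R=cal(c); out=[]
    for e in m[:2]:
        ys,xs=np.nonzero(e['pixels'])
        if len(xs)<15: continue
        p=world(c,np.c_[xs,ys],z0+(h or H[n]))[:,:2].astype(np.float32)
        (cx,cy),(w,hh),a=cv2.minAreaRect(p)
        if w>hh: w,hh,a=hh,w,a-90
        out.append(('mask',round(e['conf'],2),[round(cx),round(cy)],[round(w),round(hh)],'ydir',round((a+90)%180,1)))
    for e in l[:2]: out.append(('loc',round(e['conf'],2),(o+R@np.array(e['location'])).round().tolist()))
    return out
E
python3 - <<'E'
from h import *
for c in('scene','top'):
    im=manip.read_camera(c); cv2.imwrite(f'pics/{c}0.png',im)
    k=manip.get_calibration(c); print(k)
    for n in N:
        print(c,n,find(c,n))
print(manip.state())
E
```

```text
{'intrinsics': array([[516.38637447,   0.        , 313.49299953],
       [  0.        , 516.38637447, 200.7966969 ],
       [  0.        ,   0.        ,   1.        ]]), 'origin': array([  -42.98641849, -1296.8799715 ,   608.78417607]), 'attitude': array([-0.52888592,  0.8183336 , -0.18411032,  0.12927954])}
scene beam [('mask', 0.94, [608, -221], [140, 364], 'ydir', 99.3), ('loc', 0.71, [620.0, -261.0, 43.0])]
scene pale_strip [('mask', 0.6, [416, -19], [44, 132], 'ydir', 24.7), ('mask', 0.59, [443, -89], [107, 145], 'ydir', 69.7), ('loc', 0.7, [391.0, -28.0, 13.0])]
scene dark_strip [('mask', 0.87, [431, -329], [44, 165], 'ydir', 174.2), ('loc', 0.69, [617.0, -264.0, 42.0]), ('loc', 0.56, [428.0, -329.0, 15.0])]
scene board [('mask', 0.83, [424, -248], [99, 127], 'ydir', 179.0), ('loc', 0.61, [424.0, -250.0, 28.0])]
scene knot_block [('mask', 0.91, [411, -163], [101, 136], 'ydir', 66.8), ('loc', 0.84, [415.0, -137.0, 29.0])]
scene wax_tin []
scene sanding_block [('mask', 0.68, [629, -445], [75, 117], 'ydir', 80.2), ('loc', 0.58, [636.0, -446.0, 29.0])]
scene short_strip [('mask', 0
[... 1255 characters left out ...]
.7, 'q': array([-1.16781023e+00,  1.15983779e-01,  1.44159497e+00, -5.01188428e-06,
        1.58401496e+00, -3.77768307e-02]), 'joint_vel': array([-0.00083984,  0.00103424,  0.00022187, -0.0004202 ,  0.00074713,
       -0.00154374]), 'joint_efforts': array([ 1.05469185e-04, -7.31723642e+01, -6.32644343e+01, -4.89413139e-05,
        5.31532660e-04,  1.16437948e-05]), 'position': array([ 287.98016883, -610.48697044,  204.31720369]), 'ee_rot': array([-6.58299757e-08,  9.75814139e-01,  2.18601844e-01, -2.56024388e-06]), 'contact_force': array([0.9825205 , 0.40732102, 0.32404356]), 'ft_torque': array([ 0.00528731, -0.02829665, -0.05735123]), 'gripper_force': 0.0, 'finger_gap': 1.0024847618256032}
```

View pics/top0.png

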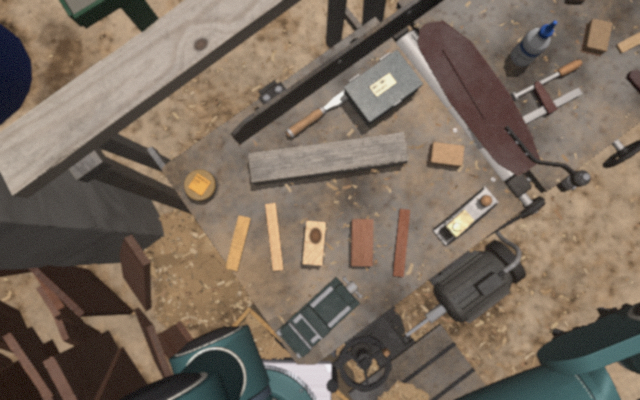

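View pics/scene0.png

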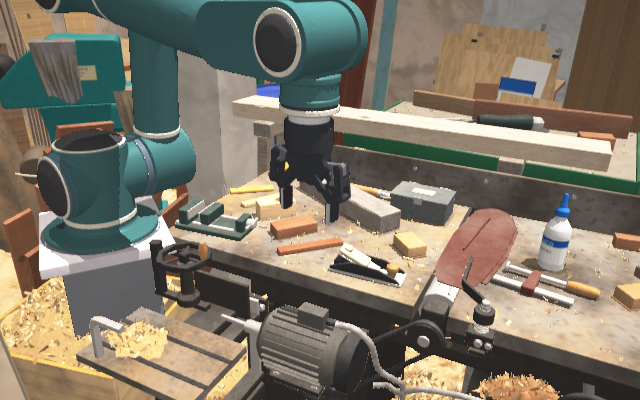

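The top view shows the beam at about (328,158) and the tin at (200,185), at its +y end. Short strip (238,243), pale strip (274,237), knot block (314,243), board (362,243) and dark strip (401,243) lie in a row. I'll refine the poses by fitting box silhouettes.

```bash
cat >> h.py <<'E'
from scipy.optimize import minimize
S=dict(beam=(70,370,53),pale_strip=(25,160,11),dark_strip=(25,160,12),board=(50,110,28),knot_block=(45,100,45),sanding_block=(51,78,30),short_strip=(30,130,9))
def hull(c,n,p,z0):
    K,o,R=cal(c); w,l,h=S[n]; a=p[2]
    P=np.array([[x,y,z] for x in(-w/2,w/2) for y in(-l/2,l/2) for z in(0,h)])
    Y=np.array([np.cos(a),np.sin(a)]); X=np.array([Y[1],-Y[0]])
    W=np.c_[p[:2]+P[:,:1]*X+P[:,1:2]*Y,P[:,2]+z0]
    q=(K@R.T@(W-o).T).T; q=q[:,:2]/q[:,2:]
    m=np.zeros((400,640),np.uint8)
    cv2.fillConvexPoly(m,cv2.convexHull(np.round(q*16).astype(np.int32).reshape(-1,1,2)),255,cv2.LINE_AA,4)
    return m/255.
def fit(c,n,z0=0,near=None):
    best=None
    for e in manip.masks_of(c,n)[:2]:
        M=e['pixels'].astype(float); ys,xs=np.nonzero(M)
        if len(xs)<30: continue
        (cx,cy),(w,l),a=cv2.minAreaRect(world(c,np.c_[xs,ys],z0+H[n])[:,:2].astype(np.float32))
        if w>l: a-=90
        f=lambda p:1-np.minimum(hull(c,n,[p[0],p[1],p[2]/50],z0),M).sum()/np.maximum(hull(c,n,[p[0],p[1],p[2]/50],z0),M).sum()
        p0=np.array([cx,cy,np.radians((a+90)%180)*50])
        r=minimize(f,p0,method='Nelder-Mead',options=dict(initial_simplex=np.array([p0,p0+[6,0,0],p0+[0,6,0],p0+[0,0,5]])))
        t=(round(r.x[0],1),round(r.x[1],1),round(np.degrees(r.x[2]/50)%180,1),'iou',round(1-r.fun,2),'conf',round(e['conf'],2))
        if best is None or t[4]>best[4]: best=t
    return best
def go(x,y,z,yaw):
    s=manip.state(); p=s['position']; w,a,b,_=s['ee_rot']; psi=2*np.arctan2(b,a)
    t=(np.degrees(psi)-yaw+90)%180-90; f=np.radians(yaw) if 0 else psi-np.radians(t)
    d=np.array([x,y,z])-p
    print('t',s['time_s'],'pos',p.round(1),'yaw',round(np.degrees(psi),1),'gap',round(s['finger_gap']*85.4,1),'F',s['contact_force'].round(1),'q6',s['q'][5].round(2))
    print(' turn units',round(t/4,2),' then tool xyz(0.1m):',((d[0]*np.cos(f)+d[1]*np.sin(f))/100).round(3),((d[0]*np.sin(f)-d[1]*np.cos(f))/100).round(3),(-d[2]/100).round(3))
E
python3 - <<'E'
from h import *
manip.read_camera('top')
for n in S: print(n,fit('top',n))
go(440,-18,90,9)
E
```

```text
beam (np.float64(625.7), np.float64(-143.5), np.float64(98.8), 'iou', np.float64(0.94), 'conf', 0.57)
pale_strip (np.float64(440.0), np.float64(-18.6), np.float64(8.4), 'iou', np.float64(0.88), 'conf', 0.58)
dark_strip (np.float64(429.8), np.float64(-321.6), np.float64(173.7), 'iou', np.float64(0.83), 'conf', 0.83)
board (np.float64(428.7), np.float64(-228.6), np.float64(0.9), 'iou', np.float64(0.88), 'conf', 0.74)
knot_block (np.float64(426.1), np.float64(-115.9), np.float64(176.0), 'iou', np.float64(0.9), 'conf', 0.86)
sanding_block (np.float64(642.1), np.float64(-426.9), np.float64(87.5), 'iou', np.float64(0.84), 'conf', 0.74)
short_strip (np.float64(423.3), np.float64(68.0), np.float64(167.6), 'iou', np.float64(0.83), 'conf', 0.79)
t 2.1 pos [ 288.  -610.5  204.3] yaw 25.3 gap 85.2 F [ 1.  -0.3 -0.1] q6 -0.04
 turn units 4.06  then tool xyz(0.1m): 2.428 -5.614 1.143
```

```bash
python3 -c "
from h import *
go(430,-321.6,80,-6.3)"
```

```text
t 2.1 pos [ 288.  -610.5  204.3] yaw 25.3 gap 85.2 F [ 1.  -0.3 -0.1] q6 -0.04
 turn units 7.89  then tool xyz(0.1m): 1.095 -3.027 1.243
```

Emit:
apply_moves([
  [0,0,0,1,50],
  [0,0,0,1,50],
  [0,0,0,1,50],
  [0,0,0,1,50],
  [0,0,0,1,50],
  [0,0,0,1,50],
  [0,0,0,1,50],
  [0,0,0,0.89,50],
], force=40)

```text
time_s: 2.77
position: [288.0, -610.5, 204.3]
ee_rot: [-0.0, 0.998, -0.057, 0.0]
contact_force: [0.2, -0.6, -0.2]
finger_gap: 0.59
gripper_force: 0.0
```

Emit:
apply_moves([
  [0.11,-0.303,0,0,50],
  [0.11,-0.303,0,0,50],
  [0.11,-0.303,0,0,50],
  [0.11,-0.303,0,0,50],
  [0.11,-0.303,0,0,50],
  [0.11,-0.303,0,0,50],
  [0.11,-0.303,0.2,0,50],
  [0.11,-0.303,0.2,0,50],
  [0.11,-0.303,0.25,0,50],
  [0.11,-0.303,0.25,0,50],
  [0,0,0.25,0,50],
  [0,0,0,0,50],
])

```text
time_s: 3.77
position: [429.6, -318.8, 84.8]
ee_rot: [-0.002, 0.999, -0.054, -0.002]
contact_force: [-0.4, 0.2, -1.9]
finger_gap: 0.586
gripper_force: 0.0
```

```bash
python3 -c "
from h import *
go(430,-321.6,3,-6.3)"
```

```text
t 3.7667 pos [ 429.6 -318.8   84.8] yaw -6.2 gap 50.0 F [-0.4  0.2 -1.9] q6 0.99
 turn units 0.03  then tool xyz(0.1m): 0.007 0.027 0.818
```

Emit:
apply_moves([
  [0,0,0.2,0,50],
  [0,0,0.2,0,50],
  [0,0,0.2,0,50],
  [0,0,0.1,0,50],
  [0,0,0.06,0,50],
  [0,0,0,0,50],
  [0,0,0,0,50],
])

```text
time_s: 4.35
position: [430.9, -322.0, 14.4]
ee_rot: [0.0, 0.998, -0.055, 0.0]
contact_force: [0.7, 0.4, -0.0]
finger_gap: 0.585
gripper_force: 0.0
```

```bash
python3 -c "
from h import *
go(430,-321.6,3,-6.3)"
```

```text
t 4.35 pos [ 430.9 -322.    14.4] yaw -6.3 gap 50.0 F [ 0.7  0.4 -0. ] q6 0.99
 turn units -0.01  then tool xyz(0.1m): -0.009 -0.003 0.114
```

Emit:
apply_moves([
  [0,0,0.06,0,50],
  [0,0,0.055,0,50],
  [0,0,0,0,50],
  [0,0,0,0,15],
  [0,0,0,0,15],
  [0,0,0,0,15],
  [0,0,0,0,15],
  [0,0,0,0,15],
  [0,0,0,0,15],
])

```text
time_s: 5.1
position: [430.6, -321.4, 1.9]
ee_rot: [0.0, 0.998, -0.055, 0.0]
contact_force: [-0.1, -0.3, -0.2]
finger_gap: 0.173
gripper_force: 0.0
```

Emit:
apply_moves([
  [0,0,-0.15,0,15],
  [0,0,-0.3,-0.8,15],
  [0,0,-0.3,-1,15],
  [0,0,-0.3,-1,15],
  [0,0,-0.3,-1,15],
  [0,0,0,0,15],
  [0,0,0,0,15],
])

```text
time_s: 5.68
position: [431.2, -321.9, 138.6]
ee_rot: [0.001, 0.997, 0.077, 0.001]
contact_force: [0.7, -0.0, -0.8]
finger_gap: 0.176
gripper_force: 0.0
```

```bash
python3 -c "
from h import *
go(632.1,-183.5,58,8.8)"
```

```text
t 5.6833 pos [ 431.2 -321.9  138.6] yaw 8.9 gap 15.0 F [ 0.7 -0.  -0.8] q6 0.73
 turn units 0.02  then tool xyz(0.1m): 2.197 -1.06 0.806
```

```bash
python3 - <<'E'
from h import *
im=manip.read_camera('top'); print(fit('top','dark_strip')); print(manip.look_for('top','dark_strip')[:2])
a=cv2.resize(im[120:320,220:480],None,fx=1.5,fy=1.5)
b=manip.read_camera('scene')[140:310,180:460]; b=cv2.resize(b,(390,int(390*170/280)))
cv2.imwrite('pics/c1.png',np.vstack([a,b]))
E
```

```text
(np.float64(389.1), np.float64(-317.2), np.float64(171.9), 'iou', np.float64(0.3), 'conf', 0.85)
[{'location': [87.3, 100.4, 1122.5], 'conf': 0.62}, {'location': [179.4, 156.8, 1126.3], 'conf': 0.5}]
```

View pics/c1.png

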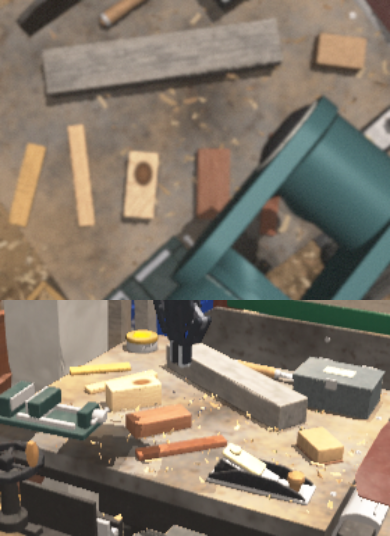

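```bash
python3 - <<'E'
from h import *
im=manip.read_camera('scene')
print(fit('scene','dark_strip'))
for n in('board','pale_strip','knot_block'): print(n,fit('scene',n))
cv2.imwrite('pics/c2.png',cv2.resize(im[140:300,200:400],(800,640))[:600])
E
```

```text
(np.float64(435.8), np.float64(-318.9), np.float64(174.4), 'iou', np.float64(0.84), 'conf', 0.94)
board (np.float64(435.5), np.float64(-221.1), np.float64(177.3), 'iou', np.float64(0.89), 'conf', 0.89)
pale_strip (np.float64(444.5), np.float64(-5.9), np.float64(17.4), 'iou', np.float64(0.32), 'conf', 0.66)
knot_block (np.float64(430.1), np.float64(-112.5), np.float64(168.7), 'iou', np.float64(0.89), 'conf', 0.84)
```

View pics/c2.png

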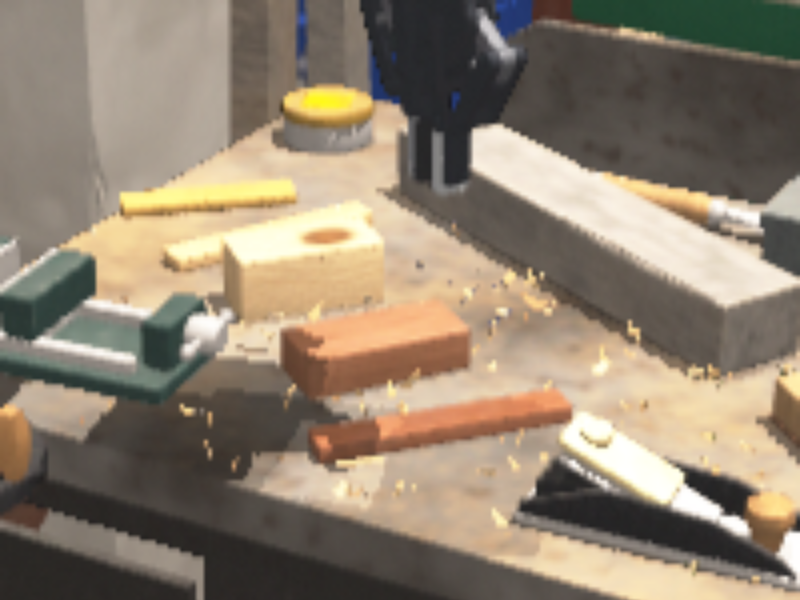

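```bash
python3 -c "
from h import *
go(440,-18.6,60,8.6)"
```

```text
t 6.1333 pos [ 430.5 -321.3  136.3] yaw 8.9 gap 15.1 F [ 0.2 -0.7  0.6] q6 0.73
 turn units 0.07  then tool xyz(0.1m): 0.547 -2.979 0.763
```

Emit:
apply_moves([
  [0.055,-0.298,0,0,40],
  [0.055,-0.298,0,0,40],
  [0.055,-0.298,0,0,40],
  [0.055,-0.298,0,0,40],
  [0.055,-0.298,0,0,40],
  [0.055,-0.298,0,0,40],
  [0.055,-0.298,0,0,40],
  [0.055,-0.298,0,0,40],
  [0.055,-0.298,0.2,0,40],
  [0.055,-0.298,0.2,0,40],
  [0,0,0.2,0,40],
  [0,0,0.16,0,40],
])

```text
time_s: 7.13
position: [438.4, -16.9, 59.4]
ee_rot: [-0.0, 0.997, 0.079, -0.0]
contact_force: [0.1, -0.7, 0.7]
finger_gap: 0.468
gripper_force: 0.0
```

```bash
python3 - <<'E'
from h import *
manip.read_camera('top')
for n in('dark_strip','pale_strip','beam'): print(n,fit('top',n))
go(440,-18.6,3,8.6)
E
```

```text
dark_strip (np.float64(431.1), np.float64(-321.8), np.float64(174.1), 'iou', np.float64(0.86), 'conf', 0.69)
pale_strip (np.float64(568.0), np.float64(164.4), np.float64(173.8), 'iou', np.float64(0.31), 'conf', 0.56)
beam (np.float64(626.5), np.float64(-145.0), np.float64(99.1), 'iou', np.float64(0.95), 'conf', 0.89)
t 7.3333 pos [438.9 -18.6  61.3] yaw 8.9 gap 40.0 F [-0.8 -0.4  0.5] q6 1.32
 turn units 0.07  then tool xyz(0.1m): 0.011 0.002 0.583
```

Emit:
apply_moves([
  [0.01,0,0.15,0.07,40],
  [0,0,0.15,0,40],
  [0,0,0.15,0,40],
  [0,0,0.1,0,40],
  [0,0,0.05,0,40],
  [0,0,0,0,40],
  [0,0,0,0,40],
])

```text
time_s: 7.92
position: [440.3, -18.5, 1.6]
ee_rot: [0.0, 0.997, 0.075, 0.0]
contact_force: [0.7, 0.2, 1.0]
finger_gap: 0.468
gripper_force: 0.0
```

Emit:
apply_moves([
  [0,0,0.015,0,40],
  [0,0,0,0,40],
  [0,0,0,0,40],
])

```text
time_s: 8.17
position: [440.1, -18.3, -0.2]
ee_rot: [0.0, 0.997, 0.075, 0.0]
contact_force: [-0.2, 1.1, 0.7]
finger_gap: 0.47
gripper_force: 0.0
```

Emit:
apply_moves([
  [0,0,0.015,0,40],
  [0,0,0,0,40],
  [0,0,0,0,40],
])

```text
time_s: 8.42
position: [439.8, -18.3, -2.2]
ee_rot: [0.0, 0.997, 0.075, -0.0]
contact_force: [0.1, -0.1, 0.1]
finger_gap: 0.468
gripper_force: 0.0
```

Emit:
apply_moves([
  [0,0,0.02,0,40],
  [0,0,0,0,40],
  [0,0,0,0,40],
])

```text
time_s: 8.67
position: [439.7, -18.3, -4.3]
ee_rot: [-0.0, 0.997, 0.075, -0.0]
contact_force: [-0.6, 0.6, 0.0]
finger_gap: 0.468
gripper_force: 0.0
```

Emit:
apply_moves([
  [0,0,0.015,0,40],
  [0,0,0,0,40],
  [0,0,0,0,40],
])

```text
time_s: 8.92
position: [439.8, -18.3, -5.8]
ee_rot: [-0.0, 0.997, 0.075, -0.0]
contact_force: [0.4, 1.1, 0.3]
finger_gap: 0.467
gripper_force: 0.0
```

Emit:
apply_moves([
  [0,0,0,0,18],
  [0,0,0,0,18],
  [0,0,0,0,18],
  [0,0,0,0,18],
  [0,0,0,0,18],
], force=30)

```text
time_s: 9.33
position: [439.8, -18.3, -5.7]
ee_rot: [-0.0, 0.997, 0.075, -0.0]
contact_force: [-0.0, -0.1, 0.1]
finger_gap: 0.205
gripper_force: 0.0
```

```bash
python3 - <<'E'
from h import *
im=manip.read_camera('scene')
cv2.imwrite('pics/c3.png',cv2.resize(im[140:260,180:340],(800,600),interpolation=cv2.INTER_CUBIC))
K,o,R=cal('scene'); q=K@R.T@(manip.state()['position']-o); q=q/q[2]; print((q[:2]-[180,140])*5, manip.state()['finger_gap'])
E
```

```text
[431.32354552 312.76611932] 0.21197443116865294
```

View pics/c3.png

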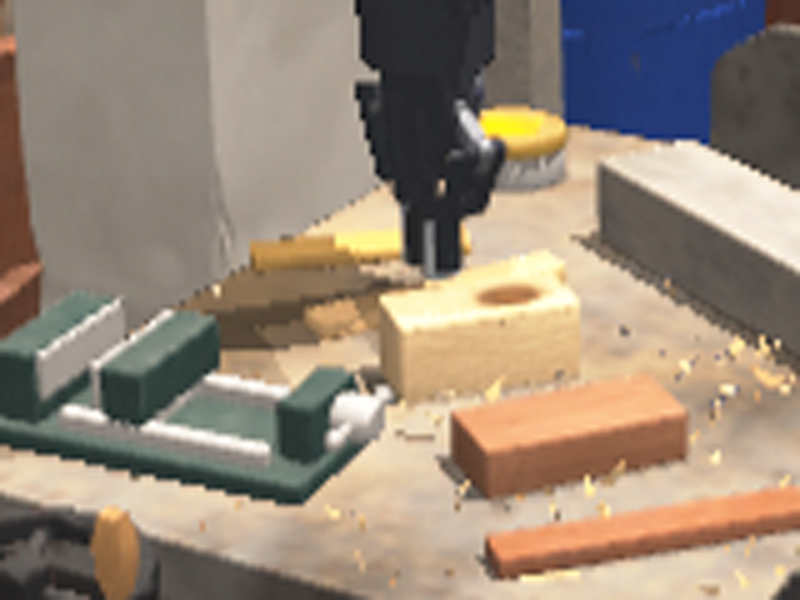

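Emit:
apply_moves([
  [0,0,0,0,40],
  [0,0,0,0,40],
  [0,0,0,0,40],
  [0,0,0.02,0,40],
  [0,0,0.02,0,40],
  [0,0,0.02,0,40],
  [0,0,0,0,40],
  [0,0,0,0,40],
])

```text
time_s: 10.05
position: [439.7, -18.3, -11.9]
ee_rot: [-0.0, 0.997, 0.075, -0.0]
contact_force: [-0.1, 0.5, 0.9]
finger_gap: 0.469
gripper_force: 0.0
```

Emit:
apply_moves([
  [0,0,0.02,0,40],
  [0,0,0,0,40],
  [0,0,0,0,40],
])

```text
time_s: 10.3
position: [439.8, -18.3, -13.8]
ee_rot: [-0.0, 0.997, 0.075, -0.0]
contact_force: [-0.7, -0.5, 0.2]
finger_gap: 0.47
gripper_force: 0.0
```

Emit:
apply_moves([
  [0,0,0.02,0,40],
  [0,0,0,0,40],
  [0,0,0,0,40],
])

```text
time_s: 10.55
position: [439.8, -18.3, -15.8]
ee_rot: [-0.0, 0.997, 0.075, -0.0]
contact_force: [0.6, 0.2, 0.5]
finger_gap: 0.472
gripper_force: 0.0
```

Emit:
apply_moves([
  [0,0,0.02,0,40],
  [0,0,0,0,40],
  [0,0,0,0,18],
  [0,0,0,0,18],
  [0,0,0,0,18],
  [0,0,0,0,18],
  [0,0,0,0,18],
])

```text
time_s: 11.13
position: [439.9, -18.3, -17.6]
ee_rot: [0.0, 0.997, 0.075, 0.0]
contact_force: [-0.7, 0.1, 2.6]
finger_gap: 0.265
gripper_force: 29.5
```

Emit:
apply_moves([
  [0,0,-0.1,0,15],
  [0,0,-0.3,0,15],
  [0,0,-0.3,0,15],
  [0,0,-0.3,0,15],
  [0,0,-0.3,0,15],
  [0,0,0,0,15],
  [0,0,0,0,15],
], force=40)

```text
time_s: 11.72
position: [440.6, -18.4, 114.5]
ee_rot: [0.0, 0.997, 0.075, 0.002]
contact_force: [0.0, -0.2, -1.4]
finger_gap: 0.263
gripper_force: 39.2
```

```bash
python3 -c "
from h import *
print(manip.state()['gripper_force'])
go(620.2,-104.7,60,8.9)"
```

```text
39.18426811695099
t 11.7167 pos [440.6 -18.4 114.5] yaw 8.6 gap 22.5 F [ 0.  -0.2 -1.4] q6 1.32
 turn units -0.07  then tool xyz(0.1m): 1.641 1.13 0.545
```

Emit:
apply_moves([
  [0.1641,0.113,0,-0.07,15],
  [0.164,0.113,0,0,15],
  [0.164,0.113,0,0,15],
  [0.164,0.113,0,0,15],
  [0.164,0.113,0,0,15],
  [0.164,0.113,0,0,15],
  [0.164,0.113,0,0,15],
  [0.164,0.113,0.1,0,15],
  [0.164,0.113,0.15,0,15],
  [0.164,0.113,0.2,0,15],
  [0,0,0,0,15],
  [0,0,0,0,15],
])

```text
time_s: 12.72
position: [618.3, -104.7, 64.8]
ee_rot: [-0.001, 0.997, 0.077, -0.002]
contact_force: [0.1, 0.0, 0.0]
finger_gap: 0.261
gripper_force: 39.3
```

```bash
python3 - <<'E'
from h import *
im=manip.read_camera('top')
print(fit('top','pale_strip',70+17.6))
go(620.2,-104.7,37,8.9)
E
```

```text
(np.float64(577.4), np.float64(-110.6), np.float64(7.7), 'iou', np.float64(0.28), 'conf', 0.82)
t 12.8167 pos [ 618.8 -104.4   67.3] yaw 8.9 gap 21.9 F [ 0.3 -0.5  0.5] q6 1.21
 turn units -0.0  then tool xyz(0.1m): 0.014 0.005 0.303
```

Emit:
apply_moves([
  [0.014,0.005,0.1,0,15],
  [0,0,0.1,0,15],
  [0,0,0.05,0,15],
  [0,0,0.04,0,15],
  [0,0,0,0,15],
  [0,0,0,0,15],
])

```text
time_s: 13.32
position: [620.7, -104.9, 38.2]
ee_rot: [-0.0, 0.997, 0.078, -0.0]
contact_force: [0.1, -0.0, -0.2]
finger_gap: 0.263
gripper_force: 39.3
```

Emit:
apply_moves([
  [0,0,0.015,0,15],
  [0,0,0,0,15],
  [0,0,0,0,15],
])

```text
time_s: 13.57
position: [620.9, -105.0, 37.1]
ee_rot: [0.0, 0.997, 0.078, 0.0]
contact_force: [0.7, 0.2, 0.4]
finger_gap: 0.259
gripper_force: 39.3
```

Emit:
apply_moves([
  [0,0,0.015,0,15],
  [0,0,0,0,15],
  [0,0,0,0,15],
])

```text
time_s: 13.82
position: [620.8, -105.0, 35.4]
ee_rot: [0.0, 0.997, 0.078, 0.0]
contact_force: [0.6, -0.2, -0.1]
finger_gap: 0.256
gripper_force: 39.4
```

Emit:
apply_moves([
  [0,0,0.01,0,15],
  [0,0,0,0,15],
  [0,0,0,0,15],
])

```text
time_s: 14.07
position: [620.9, -105.0, 35.3]
ee_rot: [0.0, 0.997, 0.078, 0.0]
contact_force: [-3.9, 1.3, 9.1]
finger_gap: 0.26
gripper_force: 41.5
```

Contact. Release and retreat upward.

Emit:
apply_moves([
  [0,0,0,0,40],
  [0,0,0,0,40],
  [0,0,0,0,40],
  [0,0,-0.1,0,40],
  [0,0,-0.3,0,40],
  [0,0,-0.3,0,40],
  [0,0,-0.3,0,40],
  [-0.3,0,0,0,40],
  [-0.3,0.2,0,0,40],
  [-0.3,0.2,0,0,40],
  [-0.3,0.2,0,0,40],
  [0,0,0,0,40],
])

```text
time_s: 15.07
position: [508.4, -185.6, 135.3]
ee_rot: [0.001, 0.997, 0.076, -0.0]
contact_force: [-0.1, 0.5, 0.9]
finger_gap: 0.471
gripper_force: 0.0
```

```bash
python3 - <<'E'
from h import *
im=manip.read_camera('top')
print(fit('top','pale_strip',53),fit('top','dark_strip'),fit('top','beam'))
go(430.8,-321.7,60,-6)
E
```

```text
(np.float64(662.8), np.float64(-97.8), np.float64(8.3), 'iou', np.float64(0.35), 'conf', 0.58) (np.float64(431.4), np.float64(-321.5), np.float64(174.1), 'iou', np.float64(0.87), 'conf', 0.92) (np.float64(626.7), np.float64(-143.2), np.float64(99.0), 'iou', np.float64(0.59), 'conf', 0.71)
t 15.2667 pos [ 512.  -182.6  134.8] yaw 8.9 gap 40.1 F [0.2 0.2 0.4] q6 1.03
 turn units 3.72  then tool xyz(0.1m): -0.662 1.469 0.748
```

Emit:
apply_moves([
  [0,0,0,0.93,40],
  [0,0,0,0.93,40],
  [0,0,0,0.93,40],
  [0,0,0,0.93,40],
  [-0.11,0.245,0,0,40],
  [-0.11,0.245,0,0,40],
  [-0.11,0.245,0.1,0,40],
  [-0.11,0.245,0.2,0,40],
  [-0.11,0.245,0.2,0,40],
  [-0.11,0.245,0.2,0,40],
  [0,0,0.05,0,40],
  [0,0,0,0,40],
])

```text
time_s: 16.27
position: [430.1, -321.8, 57.4]
ee_rot: [-0.001, 0.999, -0.053, -0.001]
contact_force: [0.5, 0.7, 0.2]
finger_gap: 0.468
gripper_force: 0.0
```

```bash
python3 - <<'E'
from h import *
im=manip.read_camera('top')
print(fit('top','pale_strip',53),fit('top','beam'))
go(431,-321.7,-17,-6)
E
```

```text
(np.float64(622.7), np.float64(-103.6), np.float64(8.6), 'iou', np.float64(0.92), 'conf', 0.85) (np.float64(626.7), np.float64(-144.6), np.float64(98.8), 'iou', np.float64(0.89), 'conf', 0.8)
t 16.4167 pos [ 431.7 -321.6   60.2] yaw -5.9 gap 40.0 F [0.4 0.1 0.2] q6 0.99
 turn units 0.02  then tool xyz(0.1m): -0.007 0.002 0.772
```

Emit:
apply_moves([
  [0,0,0.2,0,40],
  [0,0,0.2,0,40],
  [0,0,0.15,0,40],
  [0,0,0.1,0,40],
  [0,0,0.06,0,40],
  [0,0,0.06,0,40],
  [0,0,0,0,40],
  [0,0,0,0,40],
])

```text
time_s: 17.08
position: [430.9, -322.2, -17.1]
ee_rot: [0.0, 0.999, -0.052, 0.0]
contact_force: [-0.8, -0.1, 0.3]
finger_gap: 0.467
gripper_force: 0.0
```

Emit:
apply_moves([
  [0,0,0,0,15],
  [0,0,0,0,15],
  [0,0,0,0,15],
  [0,0,0,0,15],
  [0,0,0,0,15],
])

```text
time_s: 17.5
position: [431.0, -322.5, -16.6]
ee_rot: [0.0, 0.999, -0.052, 0.001]
contact_force: [0.2, 1.1, 5.9]
finger_gap: 0.257
gripper_force: 39.0
```

Emit:
apply_moves([
  [0,0,-0.1,0,15],
  [0,0,-0.3,0,15],
  [0,0,-0.3,-0.93,15],
  [0,0,-0.3,-0.93,15],
  [0,0,-0.3,-0.93,15],
  [0,0,0,-0.93,15],
  [0,0,0,0,15],
  [0,0,0,0,15],
])

```text
time_s: 18.17
position: [430.4, -322.0, 112.5]
ee_rot: [0.0, 0.997, 0.077, 0.0]
contact_force: [-0.0, 0.0, 0.2]
finger_gap: 0.255
gripper_force: 39.2
```

```bash
python3 -c "
from h import *
print(manip.state()['gripper_force'])
go(632.6,-184,65,8.9)"
```

```text
39.223748445510864
t 18.1667 pos [ 430.4 -322.   112.5] yaw 8.8 gap 21.8 F [-0.   0.   0.2] q6 0.73
 turn units -0.03  then tool xyz(0.1m): 2.212 -1.051 0.475
```

Emit:
apply_moves([
  [0.2212,-0.105,0,0,15],
  [0.221,-0.105,0,0,15],
  [0.221,-0.105,0,0,15],
  [0.221,-0.105,0,0,15],
  [0.221,-0.105,0,0,15],
  [0.221,-0.105,0,0,15],
  [0.221,-0.105,0,0,15],
  [0.221,-0.105,0.1,0,15],
  [0.221,-0.105,0.15,0,15],
  [0.221,-0.105,0.2,0,15],
  [0,0,0,0,15],
  [0,0,0,0,15],
])

```text
time_s: 19.17
position: [631.9, -183.1, 64.5]
ee_rot: [-0.001, 0.997, 0.077, -0.002]
contact_force: [-0.2, -0.8, -0.3]
finger_gap: 0.262
gripper_force: 39.3
```

```bash
python3 -c "
from h import *
manip.read_camera('top')
go(632.6,-184,36.5,8.9)"
```

```text
t 19.2167 pos [ 632.  -183.9   66. ] yaw 8.8 gap 22.2 F [-0.1 -0.9 -0.3] q6 1.09
 turn units -0.01  then tool xyz(0.1m): 0.006 0.002 0.295
```

Emit:
apply_moves([
  [0,0,0.1,0,15],
  [0,0,0.1,0,15],
  [0,0,0.06,0,15],
  [0,0,0.04,0,15],
  [0,0,0,0,15],
  [0,0,0,0,15],
])

```text
time_s: 19.72
position: [632.4, -184.4, 37.2]
ee_rot: [-0.0, 0.997, 0.077, -0.0]
contact_force: [-0.2, -0.2, 0.4]
finger_gap: 0.261
gripper_force: 39.3
```

Emit:
apply_moves([
  [0,0,0.012,0,15],
  [0,0,0,0,15],
  [0,0,0,0,15],
])

```text
time_s: 19.97
position: [632.7, -184.3, 36.3]
ee_rot: [0.0, 0.997, 0.078, 0.0]
contact_force: [-1.1, -0.9, 1.3]
finger_gap: 0.258
gripper_force: 39.6
```

Emit:
apply_moves([
  [0,0,0,0,40],
  [0,0,0,0,40],
  [0,0,0,0,40],
  [0,0,-0.1,0,40],
  [0,0,-0.3,0,40],
  [0,0,-0.3,0,70],
  [0,0,-0.3,0,70],
  [-0.4,0,0,0,70],
  [-0.4,0,0,0,70],
  [-0.4,0,0,0,70],
  [-0.4,0,0,0,70],
  [-0.35,0,0,0,70],
])

```text
time_s: 20.97
position: [438.0, -214.3, 136.7]
ee_rot: [0.0, 0.997, 0.078, 0.0]
contact_force: [-0.5, 0.1, 0.9]
finger_gap: 0.817
gripper_force: 0.0
```

```bash
python3 - <<'E'
from h import *
im=manip.read_camera('top')
for n,z in (('pale_strip',53),('dark_strip',53),('beam',0),('board',0),('knot_block',0)): print(n,fit('top',n,z))
go(428.7,-228.6,60,0.9)
E
```

```text
pale_strip (np.float64(621.9), np.float64(-104.4), np.float64(8.9), 'iou', np.float64(0.85), 'conf', 0.82)
dark_strip (np.float64(641.5), np.float64(-182.2), np.float64(9.5), 'iou', np.float64(0.83), 'conf', 0.9)
beam (np.float64(626.2), np.float64(-144.1), np.float64(98.5), 'iou', np.float64(0.82), 'conf', 0.64)
board (np.float64(617.3), np.float64(-92.4), np.float64(97.3), 'iou', np.float64(0.19), 'conf', 0.7)
knot_block (np.float64(426.8), np.float64(-111.4), np.float64(0.6), 'iou', np.float64(0.34), 'conf', 0.59)
t 21.2667 pos [ 440.7 -214.4  136.7] yaw 8.9 gap 70.2 F [ 0.3  0.2 -0.6] q6 0.91
 turn units 2.0  then tool xyz(0.1m): -0.122 0.14 0.767
```

```bash
python3 - <<'E'
from h import *
im=manip.read_camera('top')
cv2.imwrite('pics/c4.png',cv2.resize(im[90:290,220:480],(780,600),interpolation=cv2.INTER_CUBIC))
E
```

```text
(no output)
```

View pics/c4.png

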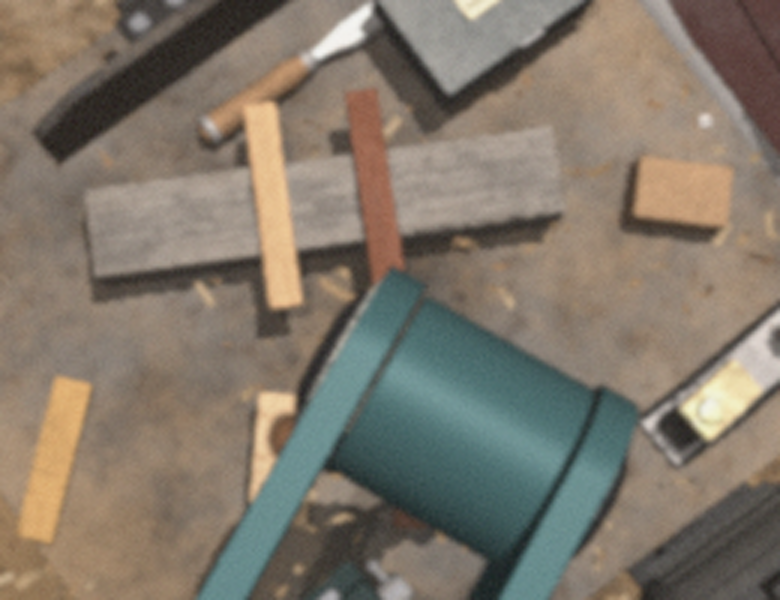

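Emit:
apply_moves([
  [0,0,0,1,70],
  [0,0,0,1,70],
  [-0.06,0.07,0.2,0,70],
  [-0.06,0.07,0.2,0,70],
  [0,0,0.2,0,70],
  [0,0,0.15,0,70],
  [0,0,0,0,70],
  [0,0,0,0,70],
])

```text
time_s: 21.98
position: [428.5, -228.2, 60.7]
ee_rot: [-0.001, 1.0, 0.008, -0.001]
contact_force: [0.5, -1.2, 0.7]
finger_gap: 0.822
gripper_force: 0.0
```

```bash
python3 -c "
from h import *
go(428.7,-228.6,-12,0.9)"
```

```text
t 21.9833 pos [ 428.5 -228.2   60.7] yaw 0.9 gap 70.2 F [ 0.5 -1.2  0.7] q6 1.01
 turn units 0.01  then tool xyz(0.1m): 0.002 0.004 0.727
```

Emit:
apply_moves([
  [0,0,0.2,0,70],
  [0,0,0.2,0,70],
  [0,0,0.15,0,70],
  [0,0,0.1,0,70],
  [0,0,0.05,0,70],
  [0,0,0.02,0,70],
  [0,0,0,0,70],
  [0,0,0,0,70],
  [0,0,0,0,40],
  [0,0,0,0,40],
  [0,0,0,0,40],
  [0,0,0,0,40],
], force=45)

```text
time_s: 22.98
position: [428.7, -228.8, -9.8]
ee_rot: [0.0, 1.0, 0.008, 0.001]
contact_force: [-2.0, 0.9, 6.4]
finger_gap: 0.567
gripper_force: 46.9
```

Emit:
apply_moves([
  [0,0,0,0,40],
  [0,0,0,0,40],
])

```text
time_s: 23.15
position: [428.7, -228.8, -9.8]
ee_rot: [0.0, 1.0, 0.008, 0.001]
contact_force: [-1.5, 1.7, 6.3]
finger_gap: 0.568
gripper_force: 46.9
```

Emit:
apply_moves([
  [0,0,-0.1,0,40],
  [0,0,-0.3,0,40],
  [0,0,-0.3,-0.5,40],
  [0,0,-0.3,-1,40],
  [0,0,-0.3,-1,40],
  [0,0,0,-1,40],
  [0,0,0,-1,40],
  [0,0,0,-1,40],
  [0,0,0,-1,40],
  [0,0,0,-1,40],
  [0,0,0,-1,40],
  [0,0,0,-1,40],
])

```text
time_s: 24.15
position: [428.1, -228.5, 120.0]
ee_rot: [0.0, 0.942, 0.335, 0.0]
contact_force: [0.3, 0.8, -0.8]
finger_gap: 0.565
gripper_force: 46.9
```

Emit:
apply_moves([
  [0,0,0,-1,40],
  [0,0,0,-1,40],
  [0,0,0,-1,40],
  [0,0,0,-1,40],
  [0,0,0,-1,40],
  [0,0,0,-1,40],
  [0,0,0,-1,40],
  [0,0,0,-1,40],
  [0,0,0,-1,40],
  [0,0,0,-1,40],
  [0,0,0,-1,40],
  [0,0,0,-1,40],
])

```text
time_s: 25.15
position: [428.2, -228.5, 120.0]
ee_rot: [0.0, 0.725, 0.689, 0.0]
contact_force: [1.0, -0.9, -1.5]
finger_gap: 0.569
gripper_force: 46.9
```

Emit:
apply_moves([
  [0,0,0,-1,40],
  [0,0,0,-1,40],
  [0,0,0,0,40],
  [0,0,0,0,40],
])

```text
time_s: 25.48
position: [428.2, -228.6, 119.8]
ee_rot: [0.0, 0.677, 0.736, 0.0]
contact_force: [-0.8, -0.1, -0.6]
finger_gap: 0.57
gripper_force: 46.9
```

```bash
python3 -c "
from h import *
print(manip.state()['gripper_force'])
go(626.5,-144.3,90,98.8)"
```

```text
46.93002641201019
t 25.4833 pos [ 428.2 -228.6  119.8] yaw 94.8 gap 48.7 F [-0.8 -0.1 -0.6] q6 -0.63
 turn units -1.01  then tool xyz(0.1m): 0.529 2.088 0.298
```

Emit:
apply_moves([
  [0,0,0,-1,40],
  [0.053,0.209,0,0,40],
  [0.053,0.209,0,0,40],
  [0.053,0.209,0,0,40],
  [0.053,0.209,0,0,40],
  [0.053,0.209,0,0,40],
  [0.053,0.209,0,0,40],
  [0.053,0.209,0,0,40],
  [0.053,0.209,0,0,40],
  [0.053,0.209,0,0,40],
  [0.053,0.209,0,0,40],
  [0,0,0,0,40],
])

```text
time_s: 26.48
position: [628.8, -142.4, 118.9]
ee_rot: [-0.0, 0.651, 0.759, 0.0]
contact_force: [0.6, 0.4, -1.0]
finger_gap: 0.564
gripper_force: 47.0
```

Emit:
apply_moves([
  [0,0,0.15,0,40],
  [0,0,0.15,0,40],
  [0,0,0,0,40],
])

```text
time_s: 26.73
position: [624.2, -143.7, 84.6]
ee_rot: [-0.002, 0.651, 0.759, -0.001]
contact_force: [-0.2, 0.3, -2.4]
finger_gap: 0.568
gripper_force: 47.0
```

```bash
python3 - <<'E'
from h import *
manip.read_camera('top'); print(fit('top','board',100))
go(626.5,-144.3,57,98.8)
E
```

```text
(np.float64(615.9), np.float64(-133.1), np.float64(92.4), 'iou', np.float64(0.35), 'conf', 0.74)
t 26.8333 pos [ 625.4 -144.1   87.8] yaw 98.8 gap 48.4 F [-0.9  1.2 -0.8] q6 -0.42
 turn units 0.01  then tool xyz(0.1m): -0.004 0.011 0.308
```

Emit:
apply_moves([
  [0,0,0.1,0,40],
  [0,0,0.1,0,40],
  [0,0,0.06,0,40],
  [0,0,0.03,0,40],
  [0,0,0,0,40],
  [0,0,0,0,40],
])

```text
time_s: 27.33
position: [626.5, -143.9, 60.0]
ee_rot: [-0.0, 0.65, 0.76, -0.0]
contact_force: [0.3, 0.2, -1.4]
finger_gap: 0.568
gripper_force: 47.0
```

```bash
python3 -c "
from h import *
go(626.5,-144.3,55,98.8)"
```

```text
t 27.3333 pos [ 626.5 -143.9   60. ] yaw 98.9 gap 48.5 F [ 0.3  0.2 -1.4] q6 -0.42
 turn units 0.02  then tool xyz(0.1m): -0.004 -0.001 0.05
```

Emit:
apply_moves([
  [0,0,0.02,0,40],
  [0,0,0.01,0,40],
  [0,0,0,0,40],
  [0,0,0,0,40],
])

```text
time_s: 27.67
position: [626.5, -143.8, 57.2]
ee_rot: [0.0, 0.65, 0.76, 0.0]
contact_force: [0.8, 0.5, -0.7]
finger_gap: 0.571
gripper_force: 47.0
```

Emit:
apply_moves([
  [0,0,0.01,0,40],
  [0,0,0,0,40],
  [0,0,0,0,40],
])

```text
time_s: 27.92
position: [626.5, -143.9, 56.1]
ee_rot: [-0.0, 0.65, 0.76, -0.0]
contact_force: [0.4, -0.3, -1.4]
finger_gap: 0.568
gripper_force: 47.0
```

Emit:
apply_moves([
  [0,0,0.01,0,40],
  [0,0,0,0,40],
  [0,0,0,0,40],
])

```text
time_s: 28.17
position: [626.5, -143.9, 55.1]
ee_rot: [-0.0, 0.65, 0.76, -0.0]
contact_force: [-0.0, 0.8, -0.6]
finger_gap: 0.568
gripper_force: 47.0
```

Emit:
apply_moves([
  [0,0,0.008,0,40],
  [0,0,0,0,40],
  [0,0,0,0,40],
])

```text
time_s: 28.42
position: [626.6, -143.8, 54.7]
ee_rot: [0.0, 0.65, 0.76, 0.0]
contact_force: [-2.9, 1.9, 4.6]
finger_gap: 0.565
gripper_force: 47.5
```

Emit:
apply_moves([
  [0,0,0.006,0,40],
  [0,0,0,0,40],
  [0,0,0,0,40],
])

```text
time_s: 28.67
position: [626.6, -143.7, 54.6]
ee_rot: [0.0, 0.65, 0.76, 0.0]
contact_force: [-4.8, 2.8, 10.0]
finger_gap: 0.572
gripper_force: 48.1
```

Emit:
apply_moves([
  [0,0,0,0,65],
  [0,0,0,0,65],
  [0,0,0,0,65],
  [0,0,0,0,65],
  [0,0,-0.1,0,65],
  [0,0,-0.2,0,65],
  [0,0,-0.3,0,65],
  [0,0,-0.3,0,65],
  [0,-0.4,0,0,65],
  [0,-0.4,0,0,65],
  [0,-0.4,0,0,65],
  [0,-0.4,0,0,65],
])

```text
time_s: 29.67
position: [466.8, -168.5, 144.1]
ee_rot: [0.0, 0.65, 0.76, 0.0]
contact_force: [0.2, 0.4, 1.1]
finger_gap: 0.76
gripper_force: 0.0
```

Emit:
apply_moves([
  [0,-0.3,0,-1,65],
  [0,0,0,-1,65],
  [0,0,0,-1,65],
  [0,0,0,-1,65],
  [0,0,0,-1,65],
  [0,0,0,-1,65],
  [0,0,0,-1,65],
  [0,0,0,-1,65],
  [0,0,0,-1,65],
  [0,0,0,-1,65],
  [0,0,0,0,65],
  [0,0,0,0,65],
])

```text
time_s: 30.67
position: [438.8, -173.3, 144.3]
ee_rot: [0.0, 0.352, 0.936, -0.0]
contact_force: [0.6, 0.3, 0.0]
finger_gap: 0.763
gripper_force: 0.0
```

```bash
python3 - <<'E'
from h import *
im=manip.read_camera('top')
for n,z in (('pale_strip',53),('dark_strip',53),('beam',0),('board',64.5),('knot_block',0)): print(n,fit('top',n,z))
cv2.imwrite('pics/c5.png',cv2.resize(im[90:290,220:480],(780,600),interpolation=cv2.INTER_CUBIC))
go(426,-116,60,176)
E
```

```text
pale_strip (np.float64(634.5), np.float64(-102.4), np.float64(9.2), 'iou', np.float64(0.42), 'conf', 0.79)
dark_strip (np.float64(632.8), np.float64(-184.0), np.float64(8.8), 'iou', np.float64(0.52), 'conf', 0.76)
beam (np.float64(625.5), np.float64(-144.3), np.float64(98.6), 'iou', np.float64(0.67), 'conf', 0.67)
board (np.float64(623.5), np.float64(-139.2), np.float64(99.2), 'iou', np.float64(0.94), 'conf', 0.83)
knot_block (np.float64(559.8), np.float64(144.8), np.float64(97.7), 'iou', np.float64(0.57), 'conf', 0.24)
t 30.9667 pos [ 438.8 -173.2  143.7] yaw 138.8 gap 65.2 F [-0.6  0.2  0.3] q6 -1.28
 turn units -9.29  then tool xyz(0.1m): 0.167 0.562 0.837
```

View pics/c5.png

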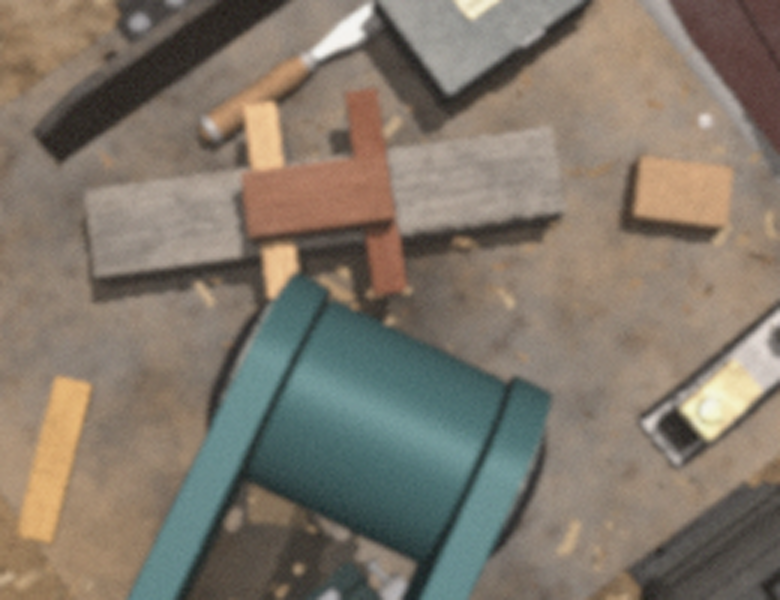

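Emit:
apply_moves([
  [0,0,0,-1,65],
  [0,0,0,-1,65],
  [0,0,0,-1,65],
  [0,0,0,-1,65],
  [0,0,0,-1,65],
  [0,0,0,-1,65],
  [0,0,0,-1,65],
  [0,0,0,-1,65],
  [0,0,0,-1,65],
  [0,0,0,-0.3,65],
  [0.08,0.28,0,0,65],
  [0.08,0.28,0,0,65],
])

```text
time_s: 31.97
position: [426.3, -116.3, 143.4]
ee_rot: [-0.0, 0.036, 0.999, 0.0]
contact_force: [0.5, 0.2, -0.3]
finger_gap: 0.762
gripper_force: 0.0
```

Emit:
apply_moves([
  [0,0,0.2,0,65],
  [0,0,0.2,0,65],
  [0,0,0.1,0,65],
  [0,0,0,0,65],
])

```text
time_s: 32.3
position: [425.7, -115.9, 91.6]
ee_rot: [-0.002, 0.035, 0.999, 0.0]
contact_force: [0.3, 0.4, -0.4]
finger_gap: 0.761
gripper_force: 0.0
```

```bash
python3 -c "
from h import *
go(426,-116,0,176)"
```

```text
t 32.3 pos [ 425.7 -115.9   91.6] yaw 176.0 gap 65.0 F [ 0.3  0.4 -0.4] q6 -1.83
 turn units 0.01  then tool xyz(0.1m): -0.003 -0.0 0.916
```

Emit:
apply_moves([
  [0,0,0.2,0,65],
  [0,0,0.2,0,65],
  [0,0,0.2,0,65],
  [0,0,0.15,0,65],
  [0,0,0.1,0,65],
  [0,0,0.06,0,65],
  [0,0,0,0,65],
  [0,0,0,0,65],
])

```text
time_s: 32.97
position: [427.1, -116.5, 3.5]
ee_rot: [0.0, 0.034, 0.999, -0.0]
contact_force: [0.4, 0.1, 0.6]
finger_gap: 0.766
gripper_force: 0.0
```

Emit:
apply_moves([
  [0,0,0,0,35],
  [0,0,0,0,35],
  [0,0,0,0,35],
  [0,0,0,0,35],
  [0,0,0,0,35],
])

```text
time_s: 33.38
position: [427.3, -116.6, 4.0]
ee_rot: [0.001, 0.034, 0.999, -0.0]
contact_force: [-2.0, -0.0, 6.1]
finger_gap: 0.513
gripper_force: 46.8
```

Emit:
apply_moves([
  [0,0,-0.1,0,35],
  [0,0,-0.3,0,35],
  [0,0,-0.3,0.3,35],
  [0,0,-0.3,1,35],
  [0,0,-0.3,1,35],
  [0,0,-0.1,1,35],
  [0,0,0,1,35],
  [0,0,0,1,35],
  [0,0,0,1,35],
  [0,0,0,1,35],
  [0,0,0,1,35],
  [0,0,0,1,35],
])

```text
time_s: 34.38
position: [426.6, -116.2, 143.7]
ee_rot: [0.0, 0.353, 0.936, 0.0]
contact_force: [-0.3, 0.2, -1.1]
finger_gap: 0.507
gripper_force: 46.5
```

Emit:
apply_moves([
  [0,0,0,1,35],
  [0,0,0,1,35],
  [0,0,0,1,35],
  [0,0,0,1,35],
  [0,0,0,1,35],
  [0,0,0,1,35],
  [0,0,0,1,35],
  [0,0,0,1,35],
  [0,0,0,1,35],
  [0,0,0,1,35],
  [0,0,0,0,35],
  [0,0,0,0,35],
])

```text
time_s: 35.38
position: [426.6, -116.3, 143.4]
ee_rot: [0.0, 0.649, 0.761, 0.0]
contact_force: [-1.1, -0.3, -0.6]
finger_gap: 0.516
gripper_force: 46.5
```

```bash
python3 -c "
from h import *
print(manip.state()['gripper_force'])
go(626,-143,130,98.9)"
```

```text
46.531970500946045
t 35.3833 pos [ 426.6 -116.3  143.4] yaw 99.0 gap 44.0 F [-1.1 -0.3 -0.6] q6 -0.48
 turn units 0.03  then tool xyz(0.1m): -0.573 1.929 0.134
```

Emit:
apply_moves([
  [-0.0573,0.193,0,0,35],
  [-0.057,0.193,0,0,35],
  [-0.057,0.193,0,0,35],
  [-0.057,0.193,0,0,35],
  [-0.057,0.193,0,0,35],
  [-0.057,0.193,0,0,35],
  [-0.057,0.193,0,0,35],
  [-0.057,0.193,0,0,35],
  [-0.057,0.193,0,0,35],
  [-0.057,0.193,0,0,35],
  [0,0,0.1,0,35],
  [0,0,0,0,35],
])

```text
time_s: 36.38
position: [625.9, -142.6, 130.7]
ee_rot: [-0.001, 0.649, 0.761, -0.001]
contact_force: [-0.4, 0.6, -2.3]
finger_gap: 0.511
gripper_force: 46.7
```

Emit:
apply_moves([
  [0,0,0.1,0,35],
  [0,0,0.08,0,35],
  [0,0,0,0,35],
  [0,0,0,0,35],
])

```text
time_s: 36.72
position: [625.5, -142.7, 114.3]
ee_rot: [-0.0, 0.65, 0.76, -0.0]
contact_force: [-0.1, -0.0, -0.4]
finger_gap: 0.514
gripper_force: 46.7
```

```bash
python3 -c "
from h import *
go(626,-143,97,98.9)"
```

```text
t 36.7167 pos [ 625.5 -142.7  114.3] yaw 98.9 gap 43.9 F [-0.1 -0.  -0.4] q6 -0.42
 turn units 0.0  then tool xyz(0.1m): -0.004 0.005 0.173
```

Emit:
apply_moves([
  [0,0,0.08,0,35],
  [0,0,0.05,0,35],
  [0,0,0.02,0,35],
  [0,0,0,0,35],
  [0,0,0,0,35],
])

```text
time_s: 37.13
position: [626.1, -142.8, 99.6]
ee_rot: [-0.0, 0.65, 0.76, -0.0]
contact_force: [-0.3, -0.6, -2.0]
finger_gap: 0.515
gripper_force: 46.7
```

Emit:
apply_moves([
  [0,0,0.01,0,35],
  [0,0,0,0,35],
  [0,0,0,0,35],
])

```text
time_s: 37.38
position: [626.2, -142.8, 98.9]
ee_rot: [0.0, 0.65, 0.76, 0.0]
contact_force: [0.3, -0.3, -2.0]
finger_gap: 0.511
gripper_force: 46.7
```

Emit:
apply_moves([
  [0,0,0.008,0,35],
  [0,0,0,0,35],
  [0,0,0,0,35],
])

```text
time_s: 37.63
position: [626.1, -142.8, 97.9]
ee_rot: [-0.0, 0.65, 0.76, -0.0]
contact_force: [-0.4, -0.7, -2.1]
finger_gap: 0.514
gripper_force: 46.7
```

Emit:
apply_moves([
  [0,0,0.01,0,35],
  [0,0,0,0,35],
  [0,0,0,0,35],
])

```text
time_s: 37.88
position: [626.2, -142.8, 97.0]
ee_rot: [0.0, 0.65, 0.76, 0.0]
contact_force: [0.2, 1.1, -0.1]
finger_gap: 0.51
gripper_force: 46.8
```

Emit:
apply_moves([
  [0,0,0.007,0,35],
  [0,0,0,0,35],
  [0,0,0,0,35],
])

```text
time_s: 38.13
position: [626.3, -142.8, 96.7]
ee_rot: [0.0, 0.65, 0.76, 0.0]
contact_force: [-2.2, 1.2, 4.6]
finger_gap: 0.511
gripper_force: 47.3
```

Contact; release and clear away.

Emit:
apply_moves([
  [0,0,0,0,65],
  [0,0,0,0,65],
  [0,0,0,0,65],
  [0,0,0,0,65],
  [0,0,-0.1,0,65],
  [0,0,-0.2,0,65],
  [0,0,-0.3,0,65],
  [0,0,-0.3,0,65],
  [0,0,-0.2,0,65],
  [0.3,-0.25,0,0,65],
  [-0.2,-0.3,0,0,65],
  [-0.3,-0.3,0,0,65],
])

```text
time_s: 39.13
position: [545.1, -173.0, 207.4]
ee_rot: [0.0, 0.648, 0.761, 0.0]
contact_force: [0.7, -1.4, -0.6]
finger_gap: 0.765
gripper_force: 0.0
```

Emit:
apply_moves([
  [-0.35,-0.2,0,0,65],
  [-0.35,-0.2,0,0,65],
  [-0.35,-0.2,0,0,65],
  [-0.35,-0.1,0,0,65],
  [-0.35,0,0,0,65],
  [-0.35,0,0,0,65],
  [-0.35,0,0,0,65],
  [0,0,0,0,65],
  [0,0,0,0,65],
])

```text
time_s: 39.88
position: [514.1, -429.3, 206.0]
ee_rot: [-0.0, 0.651, 0.759, 0.0]
contact_force: [-0.8, 1.0, -0.2]
finger_gap: 0.762
gripper_force: 0.0
```

```bash
python3 - <<'E'
from h import *
a=manip.read_camera('top')
for n,z in (('beam',0),('board',64.5),('knot_block',92.5),('pale_strip',53),('dark_strip',53),('short_strip',0),('sanding_block',0)): print(n,fit('top',n,z))
b=manip.read_camera('scene')
a=cv2.resize(a[90:230,220:480],(560,300)); b=cv2.resize(b[130:280,260:540],(560,300))
cv2.imwrite('pics/c6.png',np.vstack([a,b])); s=manip.state(); print(s['time_s'],s['position'])
E
```

```text
beam (np.float64(625.9), np.float64(-144.4), np.float64(98.8), 'iou', np.float64(0.68), 'conf', 0.97)
board (np.float64(620.8), np.float64(-138.6), np.float64(96.9), 'iou', np.float64(0.17), 'conf', 0.61)
knot_block (np.float64(623.6), np.float64(-144.2), np.float64(98.4), 'iou', np.float64(0.91), 'conf', 0.72)
pale_strip (np.float64(621.9), np.float64(-104.2), np.float64(8.8), 'iou', np.float64(0.51), 'conf', 0.61)
dark_strip (np.float64(632.7), np.float64(-183.0), np.float64(9.1), 'iou', np.float64(0.52), 'conf', 0.75)
short_strip (np.float64(424.5), np.float64(67.6), np.float64(167.7), 'iou', np.float64(0.82), 'conf', 0.86)
sanding_block (np.float64(642.3), np.float64(-428.0), np.float64(83.9), 'iou', np.float64(0.84), 'conf', 0.79)
40.3333 [ 514.56571028 -427.41113505  206.59657944]
```

View pics/c6.png

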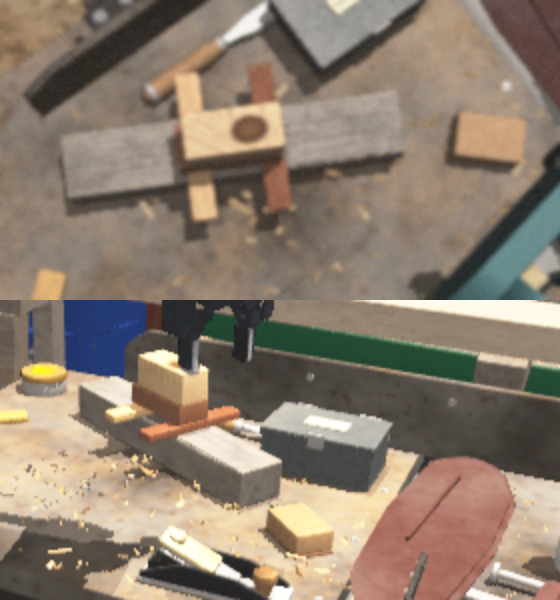

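The picture shows the finished stack: both strips square across the beam at about (200,145) and (268,135) in the crop, the board along it, and the knotted block on top. The gripper is clear of everything.

```bash
python3 -c "
from station import manip
print(manip.finish_job())"
```

```text
the job is handed in; nothing more can be done
None
```

I handed in the job at about 40 s: both strips, the board and the knotted block are stacked on the beam and released, and the last camera check put them all within tolerance, though no verdict came back from the judging.

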